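# Moisture check on a joint edge

## Robot

A 6-joint arm with a two-finger parallel gripper is mounted at the origin on a cart in front of the work surface, level with it; the furniture and walls round the work are solid. World frame = base frame: x ahead of the robot, y to its left, z up, the work surface at z = 0. Lengths are in m, angles in rad, forces in N, time in s.
With the tool pointing down it reaches from about 0.375 to 0.975 m from the base axis. Payload 3.8 kg.
Tool frame: the origin (TCP) lies midway between the tips of the shut fingers; the grasp point (between the pads) lies 19 mm behind it; x points along the fingers, y is the direction in which the jaws open and shut, and the axes are right-handed (so a half turn about x gives the same grasp; the last joint's range is limited). The gripper opens to 88 mm and grips with 3 to 60 N. Pads are 18 mm wide; open, the fingers measure 123 mm over their backs; the gripper's body (75 mm by 187 mm) begins 45 mm behind the grasp point.
Start: joints at [-1.266, 0.264, 1.604, -0, 1.274, -0.037], TCP at [0.226, -0.636, 0.239] pointing down, gripper open.
Joint ranges: [-2.63, 2.63], [-0.94, 2.18], [0.31, 2.57], [-1.31, 4.45], [0, 2.66], [-2.55, 2.55]. Speed limits (rad/s): [2.57, 2.57, 3.14, 3.14, 3.14, 3.14].

## Interface

Orientations are given as a rotation vector (axis times angle).
In Python, from cell import manip, inverse_kinematics, cams, order gives the robot as it stands. Calls block until the motion is done:
- manip.move_pose(position, orientation): joint-space move of the TCP to a pose.
- manip.move_linear(position, rate=0.15, rot=None): straight line of the TCP; rot=None keeps the orientation; rate is the mean speed in m/s.
- manip.set_joints(angles): joint-space move.
- manip.set_gripper(opening, force=None): finger opening in m; force is the grip in N (None keeps the last); returns when the fingers have stopped.
- manip.dwell(seconds).
- inverse_kinematics(position, orientation): joint angles nearest the present ones, or None.
- manip.state(): the state.
- cams.capture(name): name is "scene" or "top" or "wrist"; returns a dict with "image" (384x512x3 uint8, blue, green, red), "z_map" (384x512 float32, m along the optical axis (not along the pixel's ray), 0 where there is no reading), "intrinsics" (3x3 intrinsics, pixels), "position" and "orientation" of the camera in the world; the wrist camera has in their place "T_tool_cam" (4x4, takes a point from camera to tool coordinates, whose origin is the TCP and whose axes are the tool frame's). Camera axes: x right, y down, z forward; pixel columns grow to the right and rows downward; lengths in m; the calibration is good to about 2 mm. A picture is of the moment at which its call begins: read the wrist's pose just before it.
A pose or a line that the arm cannot do raises manip.IKError and nothing moves.
- order.close_job(): hands the job in, once; it reports no verdict.
The state is a dict: "clock": time; "joint_pos": joint angles; "joint_velocities": joint speeds; "tau": joint torques, N m; "tool_pos": TCP position; "tcp_rot": TCP orientation; "contact_force": force on the tool from outside, world axes, zero at the start; "moment": the same for the moment, N m; "gripper_width": finger opening in m.
Only numpy, scipy, OpenCV 4.12 (cv2) and the standard library are available. Lean on these libraries where they do the work, as an engineer would, in place of code of your own. Each camera call takes 0.05 s, during which the arm holds its last target.

## Task

Before gluing, check that the joint edge of the maple back half is dry. Take the spring clip off its rail and clip it well down over the maple and the upright fence behind it together, on the half of the maple away from the pencil cross, and let go; then lift the moisture meter out of its stand and hold it upright on the cross, its contact shoe lengthwise along the edge and pressed lightly so that the sprung shoe is about half way in. Finish while still holding the meter there, and leave everything else on the table undisturbed.

Things in the scene. Friction and masses are not known exactly. Their poses are not given: they have to be found in the camera images.
- angle_block: wooden angle block fixed to the table: base 130 x 290 x 10 mm, upright fence 250 mm long along y filling x = +5 to +13 mm, top at z = 75 mm; low ribs behind it. Origin on the table. The maple stands on the base against the fence's -x face; once pinched, maple and fence together are 26 mm thick, centred on x = 0
- back_half: loose maple board (half of a small violin's back), 240 mm long (y), 18 mm thick (x), 75 mm tall, 0.22 kg, standing on edge on the angle block's base, upper joint edge 85 mm above the table; up to 2 mm off the fence, free to tip until clipped. Origin at the centre of its underside, y axis along the fence
- cross (a point): X-shaped pencil cross (lines 15 mm long) in the middle of the maple's 18 mm wide upper edge, 70 mm from the board's middle towards its -y end. A plain stroke across the edge near the middle and slanting strokes on the face are only pairing marks
- clip_rail: wooden rail fixed to the table left or right of the angle block (the meter's stand is on the other side), foot 70 x 110 x 12 mm with an upright strip 12 mm thick (x) and 100 mm long (y) rising to z = 78 mm; origin on the table under the foot. The clip starts clipped on the strip, within 12 mm of its middle, square to it
- clip: steel spring clip, 20 mm wide (y), jaws down, black finger pads on top, 0.06 kg. Origin on the pivot pin; jaw tips 49 mm below, handle tops 57 mm above it. Squeezing the handles along x opens the jaws along x. At the start the pin is 16 mm above the rail's top; lowered over another edge it is well down with the pin likewise about 16 mm above that edge
- clip_grip (a point): midway between the handles, 40 mm above the pin: where to squeeze. Handles here are 60 mm wide outside on the rail, 20 mm squeezed to the built-in stop (11 N a side; 20 N makes sure; the jaws are then 43 mm apart at their top, 52 mm at the tips), about 47 mm when let go on a 26 mm edge, which the jaws pinch with about 5 N
- jaw_a (a point): inner lower corner of the clip's -x jaw (jaw tip), 48 mm below the pivot
- jaw_b (a point): inner lower corner of the clip's +x jaw (jaw tip), 48 mm below the pivot
- meter_stand: wooden stand fixed to the table, 52 (x) x 76 (y) x 54 mm, with a rectangular pocket 12 mm deep in which the meter's case stands with 2 mm of play all round, upright; origin on the table under its centre
- meter: loose moisture meter, 0.12 kg: grey case 26 (x) x 50 (y) x 106 mm tall, display on its -x face, black nose and sprung steel shoe (8 x 30 mm, long along y) below. Origin at the relaxed shoe's contact face; the case spans z = 34 to 140 mm, z up. In the stand the origin is 8 mm above the table. Either way round will do
- meter_grip (a point): point in the case 118 mm above the relaxed contact face, 22 mm below the case's top: where to take it, across the 26 mm thickness (x)
- meter_shoe (a joint): how far the sprung shoe is pushed up into the nose, m: 0 relaxed, 0.008 bottomed. It takes about 0.6 N to start and 0.3 N more per mm, 1.8 N at half way.
- shoe_face (a point): centre of the shoe's contact face, moves with the shoe
- thumb_plane: bystander: small brass thumb plane, 25 x 60 x 34 mm, loose
- cork_block: bystander: cork sanding block 44 x 70 x 28 mm, loose
- sanding_stick: bystander: sanding stick 12 x 148 x 7 mm lying in front of the angle block, loose
- gouge: bystander: gouge with a wooden handle, 225 mm long, loose
- pencil_teal: bystander: mechanical pencil 136 mm long, loose

How it is judged:
By the outcome, as a careful person would: the job done as asked, in the order asked, and still so for the second after the job is handed in, while the arm keeps its last pose, push and grip.
It also fails if it takes over 61 s, if anything falls off the work surface, if the arm or the gripper's body presses on something with over 40 N, if the wrist force passes 120 N, or if a joint passes its speed limit or range.

## Working session

There is one attempt and no reset: what is moved stays moved. The work goes in short steps, each a Python script; the robot and the scene stay as the last script left them, time stands still between calls to the robot, and variables do not carry over. Pictures are saved under pics/ and viewed, and the job is handed in when it is done.

```bash
ls; mkdir -p pics
cat > h.py <<'E'
import numpy as np, cv2
from scipy.spatial.transform import Rotation as R
from cell import manip, inverse_kinematics, cams, order
def Rm(o):
    o=np.array(o,float)
    if o.shape==(3,3): return o
    if o.size==3: return R.from_rotvec(o).as_matrix()
    return R.from_quat(o).as_matrix()
def cap(n,f=None):
    s=manip.state()
    c=cams.capture(n)
    if n=='wrist':
        T=np.eye(4);T[:3,:3]=Rm(s['tcp_rot']);T[:3,3]=s['tool_pos'];T=T@np.array(c['T_tool_cam'])
    else:
        T=np.eye(4);T[:3,:3]=Rm(c['orientation']);T[:3,3]=c['position']
    c['T']=T
    if f: cv2.imwrite('pics/'+f+'.png',c['image']); np.savez('pics/'+f+'.npz',image=c['image'],z=c['z_map'],K=c['intrinsics'],T=T)
    return c
def load(f):
    d=np.load('pics/'+f+'.npz'); return dict(image=d['image'],z_map=d['z'],intrinsics=d['K'],T=d['T'])
def cloud(c):
    K=np.array(c['intrinsics']);z=c['z_map'];v,u=np.indices(z.shape)
    P=np.stack([(u-K[0,2])/K[0,0]*z,(v-K[1,2])/K[1,1]*z,z],-1)
    W=P@c['T'][:3,:3].T+c['T'][:3,3]; W[z<=0]=np.nan
    return W
def ray(c,u,v,h):
    K=np.array(c['intrinsics']);d=c['T'][:3,:3]@np.array([(u-K[0,2])/K[0,0],(v-K[1,2])/K[1,1],1]);o=c['T'][:3,3]
    return o+d*(h-o[2])/d[2]
E
python3 - <<'E'
from h import *
s=manip.state(); print(s)
for n in ['scene','top','wrist']:
    c=cap(n,n+'0'); print(n,c['T'].round(3),np.array(c['intrinsics']).round(1))
    if n!='wrist': print(c['orientation'])
E
```

```text
pics
{'clock': 0.0, 'joint_pos': array([-1.26589032e+00,  2.64745815e-01,  1.60536208e+00, -3.47329119e-05,
        1.27368214e+00, -3.69239144e-02]), 'joint_velocities': array([ 0.00059759, -0.00060031,  0.00106238, -0.00011443,  0.00079244,
        0.00069361]), 'tau': array([ 1.81992858e-03, -5.02107525e+01, -3.56871629e+01,  7.29120872e-02,
        2.93226494e-02, -1.96875981e-04]), 'tool_pos': array([ 0.22602925, -0.63528567,  0.23739937]), 'tcp_rot': array([ 2.0363903 ,  0.35379353, -2.03706502]), 'contact_force': array([ 1.08631982, -0.34190239,  0.37640179]), 'moment': array([-0.02471726, -0.04550467,  0.00649241]), 'gripper_width': 0.08793123415528147}
scene [[-0.971  0.147 -0.189  0.814]
 [ 0.24   0.608 -0.757  0.918]
 [ 0.004 -0.78  -0.626  0.846]
 [ 0.     0.     0.     1.   ]] [[430.3   0.  256. ]
 [  0.  430.3 192.6]
 [  0.    0.    1. ]]
[-0.32780882 -2.71934073  1.3039946 ]
top [[-0.007 -0.991  0.131  0.368]
 [-1.     0.01   0.026 -0.009]
 [-0.027 -0.131 -0.991  1.669]
 [ 0.     0.     0.     1.   ]] [[469.9   0.  248.2]
 [  0.  469.9 183. ]
 [  0.    0.    1. ]]
[-2.13209926  2.15035577 -0.11249265]
wrist [[ 0.334 -0.907 -0.256  0.292]
 [-0.942 -0.323 -0.088 -0.612]
 [-0.003  0.271 -0.963  0.383]
 [ 0.     0.     0.     1.   ]] [[288.4   0.  261.7]
 [  0.  288.4 192.4]
 [  0.    0.    1. ]]
```

View pics/scene0.png

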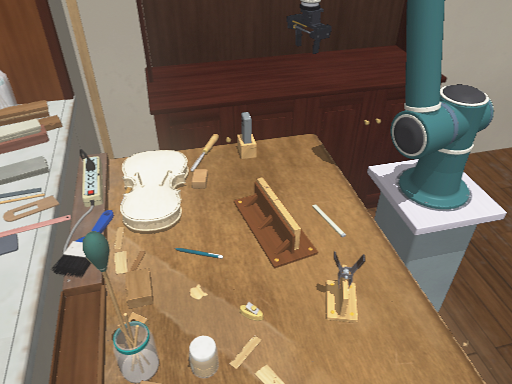

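View pics/top0.png

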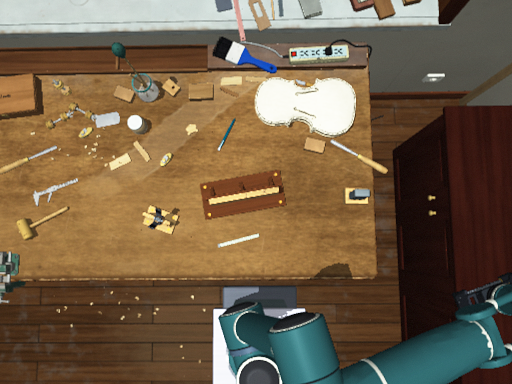

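The scene view shows the clip on its rail at about (345,270), the angle block at (275,225) and the meter in its stand at (247,135). In the top view they are at (160,219), (243,193) and (357,195).

Run:
```python
from h import *
c=load('top0')
im=c['image']
a=cv2.resize(im[160,195][None] if 0 else im[160:225,195:295],None,fx=7,fy=7,interpolation=cv2.INTER_CUBIC); cv2.imwrite('pics/za.png',a)
b=cv2.resize(im[195:245,130:195],None,fx=6,fy=6,interpolation=cv2.INTER_CUBIC)
d=cv2.resize(im[175:215,335:380],None,fx=7.5,fy=7.5,interpolation=cv2.INTER_CUBIC)
cv2.imwrite('pics/zb.png',np.hstack([b,d[:300,:]]))
for nm in ['top0','scene0']:
    c=load(nm);W=cloud(c)
    for lab,(x0,x1,y0,y1,h0,h1) in dict(fence=(.2,.6,-.15,.2,.06,.1),meter=(.2,.6,-.5,-.3,.1,.2),meterlow=(.2,.6,-.5,-.3,.03,.07),rail=(.2,.5,.2,.45,.06,.09),cliptop=(.2,.5,.2,.45,.1,.2)).items():
        m=(W[...,0]>x0)&(W[...,0]<x1)&(W[...,1]>y0)&(W[...,1]<y1)&(W[...,2]>h0)&(W[...,2]<h1)
        P=W[m]
        if len(P)<5: print(nm,lab,len(P));continue
        r=cv2.minAreaRect((P[:,:2]*1000).astype(np.float32)); print(nm,lab,len(P),np.round(r[0],0),np.round(r[1],0),round(r[2],1),'zmax',np.percentile(P[:,2],[5,50,98]).round(3))
```

```text
top0 fence 586 [541.  53.] [ 28. 248.] 9.8 zmax [0.07  0.084 0.094]
top0 meter 163 [ 536. -337.] [49. 26.] 87.7 zmax [0.105 0.146 0.155]
top0 meterlow 182 [ 535. -338.] [75. 51.] 89.0 zmax [0.038 0.054 0.067]
top0 rail 93 [459. 346.] [99. 32.] 79.5 zmax [0.062 0.078 0.086]
top0 cliptop 114 [458. 336.] [24. 68.] 68.0 zmax [0.101 0.126 0.154]
scene0 fence 869 [540.  54.] [ 29. 253.] 9.7 zmax [0.064 0.079 0.088]
scene0 meter 173 [ 536. -332.] [26. 54.] 0.2 zmax [0.104 0.134 0.15 ]
scene0 meterlow 180 [ 535. -340.] [80. 53.] 88.2 zmax [0.033 0.053 0.067]
scene0 rail 234 [461. 349.] [100.  31.] 80.6 zmax [0.061 0.077 0.088]
scene0 cliptop 231 [458. 340.] [26. 68.] 71.7 zmax [0.101 0.126 0.15 ]
```

View pics/za.png

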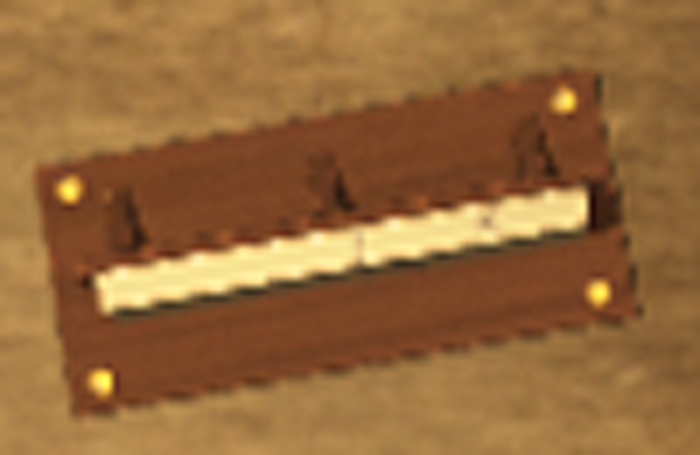

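View pics/zb.png

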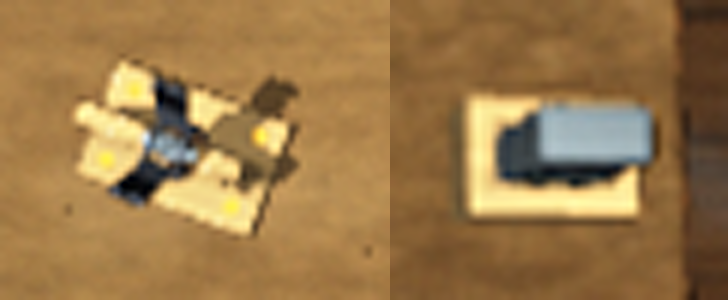

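```bash
cat >> h.py <<'E'
def rot(yaw,flip=False):
    y=np.radians(yaw)+(np.pi if flip else 0);c,s=np.cos(y),np.sin(y)
    return R.from_matrix(np.array([[0,c,s],[0,s,-c],[-1,0,0]])).as_rotvec()
E
python3 - <<'E'
from h import *
print(Rm(manip.state()['tcp_rot']).round(2), cams.capture('wrist')['T_tool_cam'])
for p,yaw in [((.54,.05,.30),9.8),((.458,.338,.3),-18),((.458,.338,.115),-18),((.51,.113,.12),9.8),((.535,-.338,.107),0),((.552,-.016,.18),9.8)]:
    for f in (0,1): 
        q=inverse_kinematics(p,rot(yaw,f)); print(p,f,None if q is None else np.round(q,2))
c=load('wrist0');
E
```

```text
[[-0.    0.34 -0.94]
 [ 0.   -0.94 -0.34]
 [-1.   -0.   -0.  ]] [[ 8.69970945e-04 -2.70641976e-01  9.62679679e-01 -1.45557667e-01]
 [ 9.99999208e-01 -6.40332218e-04 -1.08371565e-03 -6.26984569e-04]
 [ 9.09733759e-04  9.62679859e-01  2.70641204e-01 -6.97048723e-02]
 [ 0.00000000e+00  0.00000000e+00  0.00000000e+00  1.00000000e+00]]
(0.54, 0.05, 0.3) 0 [ 0.05 -0.02  1.81  0.    1.35 -0.12]
(0.54, 0.05, 0.3) 1 None
(0.458, 0.338, 0.3) 0 [0.59 0.03 1.76 0.   1.35 0.91]
(0.458, 0.338, 0.3) 1 [ 0.59  0.03  1.76  0.    1.35 -2.24]
(0.458, 0.338, 0.115) 0 [0.59 0.17 1.95 0.   1.01 0.91]
(0.458, 0.338, 0.115) 1 [ 0.59  0.17  1.95 -0.    1.01 -2.24]
(0.51, 0.113, 0.12) 0 [ 0.17  0.08  2.05  0.    1.01 -0.  ]
(0.51, 0.113, 0.12) 1 None
(0.535, -0.338, 0.107) 0 [-0.6   0.29  1.82 -0.    1.03 -0.6 ]
(0.535, -0.338, 0.107) 1 [-0.6   0.29  1.82 -0.    1.03  2.54]
(0.552, -0.016, 0.18) 0 [-0.07  0.08  1.93  0.    1.13 -0.25]
(0.552, -0.016, 0.18) 1 None
```

View pics/wrist0.png

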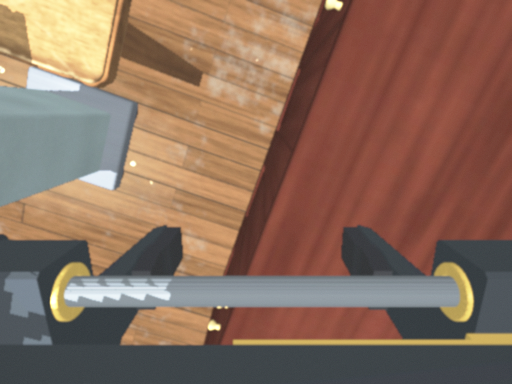

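Run:
```python
from h import *
manip.move_pose((.545,.0,.30),rot(9.8)); print(manip.state()['clock'],manip.state()['tool_pos'])
cap('wrist','w1')
manip.move_pose((.46,.29,.28),rot(-19)); print(manip.state()['clock'],manip.state()['tool_pos'],manip.state()['contact_force'])
cap('wrist','w2')
```

```text
2.7333 [ 0.54507874 -0.00077195  0.29988062]
3.9417 [0.46043775 0.289411   0.28004937] [0.81775517 0.13735145 0.09409202]
```

View pics/w1.png

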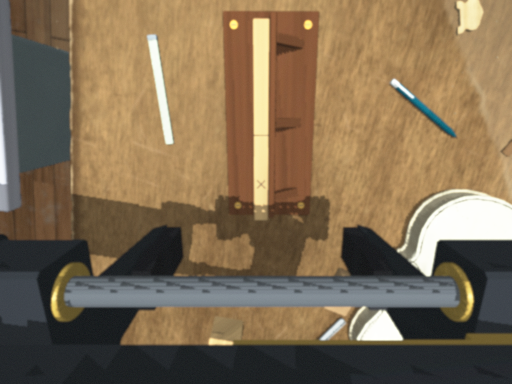

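View pics/w2.png

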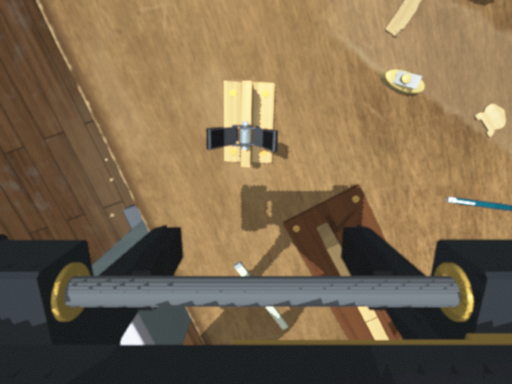

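w1 shows the maple's edge as a pale vertical strip with the cross at about (261,184) and the stroke at (261,134). w2 shows the clip at (243,138), square on its rail.

Run:
```python
from h import *
for nm,r,ss in [('w1',(5,222,215,330),4),('w2',(70,180,190,300),5)]:
    c=load(nm); a=c['image'][r[0]:r[1],r[2]:r[3]]; cv2.imwrite(f'pics/z{nm}.png',cv2.resize(a,None,fx=ss if nm!='w1' else 2.7,fy=ss if nm!='w1' else 2.7,interpolation=cv2.INTER_CUBIC))
c=load('w1');im=c['image'];hsv=cv2.cvtColor(im,cv2.COLOR_BGR2HSV)
print([ [tuple(hsv[y,x]) for x in range(246,280,2)] for y in (60,160)])
print('cross',ray(c,261,184,.085),'stroke',ray(c,261,134.5,.085))
W=cloud(c)
print(W[100,240:300:2].round(3))
c=load('w2');W=cloud(c);P=W[60:200,190:300].reshape(-1,3)
for a,b in[(.07,.085),(.008,.018),(.13,.16),(.1,.13)]:
    Q=P[(P[:,2]>a)&(P[:,2]<b)]; r=cv2.minAreaRect((Q[:,:2]*1000).astype(np.float32)); print(a,b,len(Q),np.round(r,1) if 0 else r, Q[:,2].max())
```

```text
[[(np.uint8(12), np.uint8(147), np.uint8(134)), (np.uint8(12), np.uint8(148), np.uint8(131)), (np.uint8(12), np.uint8(143), np.uint8(139)), (np.uint8(14), np.uint8(127), np.uint8(166)), (np.uint8(24), np.uint8(86), np.uint8(252)), (np.uint8(25), np.uint8(75), np.uint8(253)), (np.uint8(25), np.uint8(77), np.uint8(252)), (np.uint8(25), np.uint8(77), np.uint8(252)), (np.uint8(24), np.uint8(79), np.uint8(252)), (np.uint8(24), np.uint8(77), np.uint8(252)), (np.uint8(25), np.uint8(76), np.uint8(253)), (np.uint8(19), np.uint8(107), np.uint8(226)), (np.uint8(12), np.uint8(136), np.uint8(131)), (np.uint8(11), np.uint8(144), np.uint8(150)), (np.uint8(12), np.uint8(149), np.uint8(145)), (np.uint8(13), np.uint8(148), np.uint8(124)), (np.uint8(12), np.uint8(145), np.uint8(141))], [(np.uint8(12), np.uint8(146), np.uint8(136)), (np.uint8(12), np.uint8(150), np.uint8(134)), (np.uint8(11), np.uint8(145), np.uint8(134)), (np.uint8(13), np.uint8(141), np.uint8(134)), (np.uint8(23), np.uint8(96), np.uint8(245)), (np.uint8(24), np.uint8(77), np.uint8(252)), (np.uint8(24), np.uint8(78), np.uint8(251)), (n
[... 1013 characters left out ...]
09  0.009]
 [0.565 0.09  0.01 ]
 [0.568 0.09  0.01 ]
 [0.571 0.091 0.01 ]
 [0.573 0.091 0.011]
 [0.576 0.092 0.009]
 [0.579 0.092 0.009]
 [0.582 0.093 0.01 ]]
0.07 0.085 649 ((464.2752685546875, 344.9700012207031), (99.20613098144531, 22.032426834106445), 69.0489730834961) 0.08024793703246896
0.008 0.018 2317 ((459.63128662109375, 347.3447265625), (109.75333404541016, 70.09913635253906), 69.18465423583984) 0.015005135893842059
0.13 0.16 583 ((456.36920166015625, 337.70745849609375), (20.60887336730957, 68.00110626220703), 69.4356460571289) 0.15034902893386065
0.1 0.13 570 ((456.3057556152344, 337.7057800292969), (22.942007064819336, 47.247066497802734), 70.92781066894531) 0.12984818438091084
```

View pics/zw1.png

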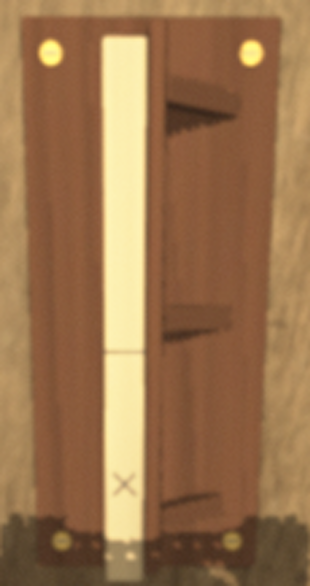

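View pics/zw2.png

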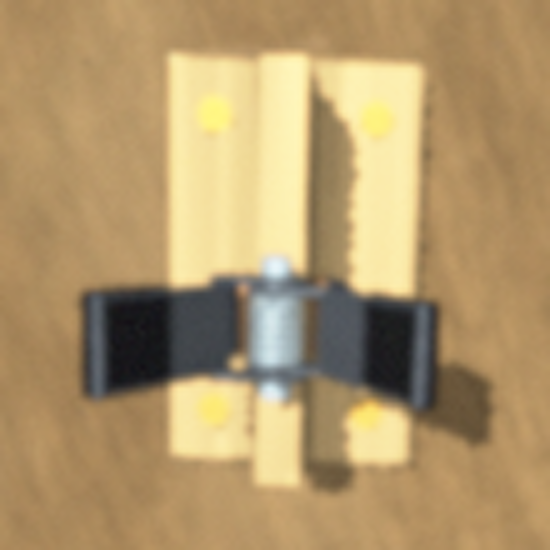

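Run:
```python
from h import *
c=load('w1');W=cloud(c);P=W[5:205,215:330].reshape(-1,3)
for a,b in[(.081,.09),(.07,.08),(.006,.014)]:
    Q=P[(P[:,2]>a)&(P[:,2]<b)]; r=cv2.minAreaRect((Q[:,:2]*1000).astype(np.float32)); print(a,b,len(Q),r,np.median(Q[:,2]))
Q=P[(P[:,2]>.081)&(P[:,2]<.09)][:,:2]; 
vx,vy,x0,y0=cv2.fitLine(Q.astype(np.float32),cv2.DIST_L2,0,.001,.001).ravel(); print('maple line',np.degrees(np.arctan2(-vx,vy)),x0+vx/vy*(.0-y0),'x at y=0')
cy=-20.8; p=np.array([.4563,.3377])
manip.move_pose((*p,.20),rot(cy))
cap('wrist','w3')
manip.move_linear((*p,.115),rate=.12)
s=manip.state();print(s['clock'],s['tool_pos'],s['contact_force'])
manip.set_gripper(.012,25)
s=manip.state();print(s['clock'],s['tool_pos'],s['contact_force'],s['gripper_width'])
cap('wrist','w4');cap('scene','s4')
```

```text
0.081 0.09 2763 ((533.2330322265625, 59.21075439453125), (18.008033752441406, 216.65528869628906), 9.420625686645508) 0.08462072356175593
0.07 0.08 1250 ((546.4423828125, 64.86714172363281), (8.0725736618042, 230.53683471679688), 9.568587303161621) 0.07452048892136548
0.006 0.014 12390 ((545.5579833984375, 64.32524108886719), (130.32635498046875, 272.1008605957031), 9.628478050231934) 0.0096465221809455
maple line -170.37914 0.5433563 x at y=0
5.3583 [0.4570071  0.33808477 0.11597435] [-0.69409575  0.49790343  0.71442687]
6.3917 [0.45632048 0.33768495 0.11497975] [ 0.73032178 -0.3666258   0.20932911] 0.02037299479731177
```

View pics/w4.png

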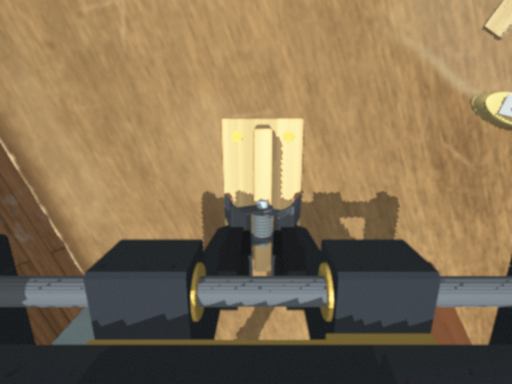

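View pics/s4.png

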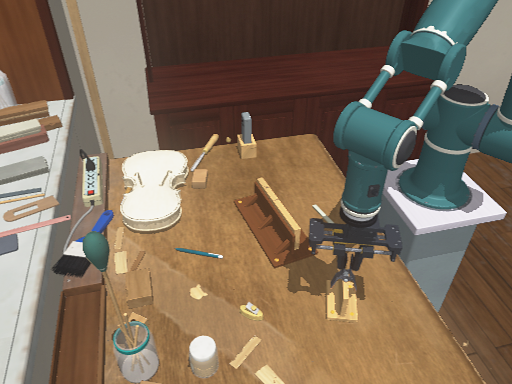

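```bash
python3 - <<'E'
from h import *
p=(.4563,.3377)
manip.move_linear((*p,.225),rate=.15)
manip.move_pose((.5311,.1017,.225),rot(9.6))
s=manip.state();print(s['clock'],s['tool_pos'],s['contact_force'],s['gripper_width'])
manip.move_linear((.5311,.1017,.195),rate=.1)
cap('wrist','w5');cap('scene','s5')
E
python3 -c "
import cv2;a=cv2.imread('pics/s5.png')[140:300,190:400];cv2.imwrite('pics/zs5.png',cv2.resize(a,None,fx=3.5,fy=3.5,interpolation=cv2.INTER_CUBIC))"
```

```text
8.35 [0.53063955 0.10202397 0.22411448] [-0.65513994  1.55654795 -0.74332625] 0.020136555229394955
```

View pics/w5.png

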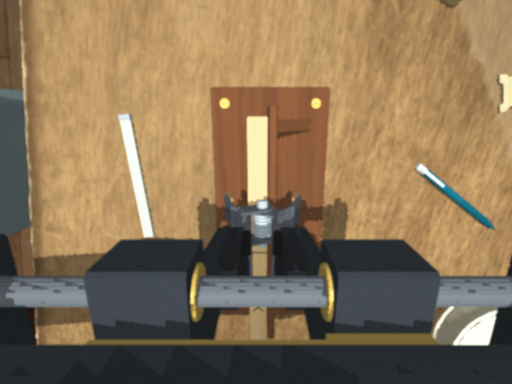

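View pics/zs5.png

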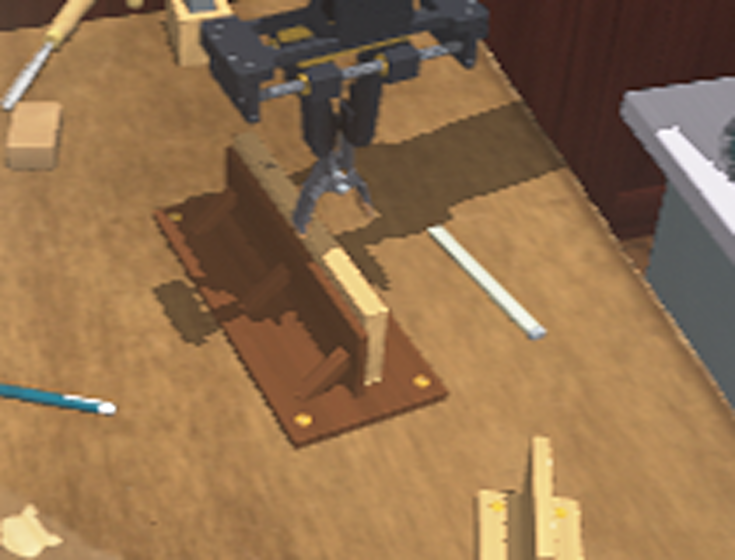

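w5 shows the clip centred over the board, with its pin at u=262 and the maple plus fence at u=247–277. s5 confirms that the jaws straddle the edge.

```bash
python3 - <<'E'
from h import *
def pr():
    s=manip.state();print(round(s['clock'],2),s['tool_pos'].round(4),s['contact_force'].round(2),round(s['gripper_width'],4))
p=(.5311,.1017)
for z in (.15,.1225):
    manip.move_linear((*p,z),rate=.07);pr()
cap('wrist','w6')
for w in (.034,.055,.088):
    manip.set_gripper(w,20);pr()
cap('wrist','w7')
manip.move_linear((*p,.225),rate=.15);pr()
cap('scene','s7');cap('wrist','w8')
E
python3 -c "
import cv2;a=cv2.imread('pics/s7.png')[140:300,190:400];cv2.imwrite('pics/zs7.png',cv2.resize(a,None,fx=3.5,fy=3.5,interpolation=cv2.INTER_CUBIC))"
```

```text
9.69 [0.5313 0.1017 0.1501] [ 0.34  0.23 -0.77] 0.0204
10.23 [0.5307 0.1017 0.1219] [ 1.14  0.4  -0.78] 0.0202
10.69 [0.5312 0.1017 0.1227] [-0.39 -0.25 -0.54] 0.0341
11.18 [0.5312 0.1017 0.1226] [-0.14  0.03  0.61] 0.0551
11.82 [0.5311 0.1017 0.1225] [-0.77 -0.4   0.04] 0.0881
12.71 [0.5304 0.1016 0.224 ] [-0.26 -0.39 -1.02] 0.088
```

View pics/w8.png

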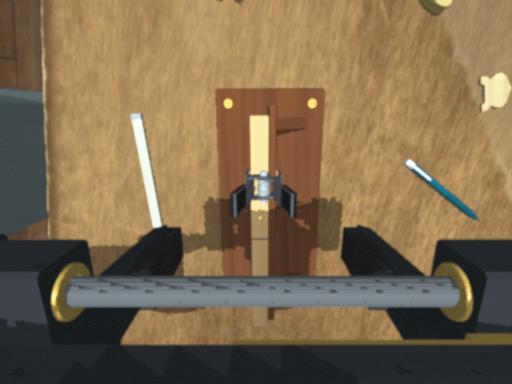

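View pics/zs7.png

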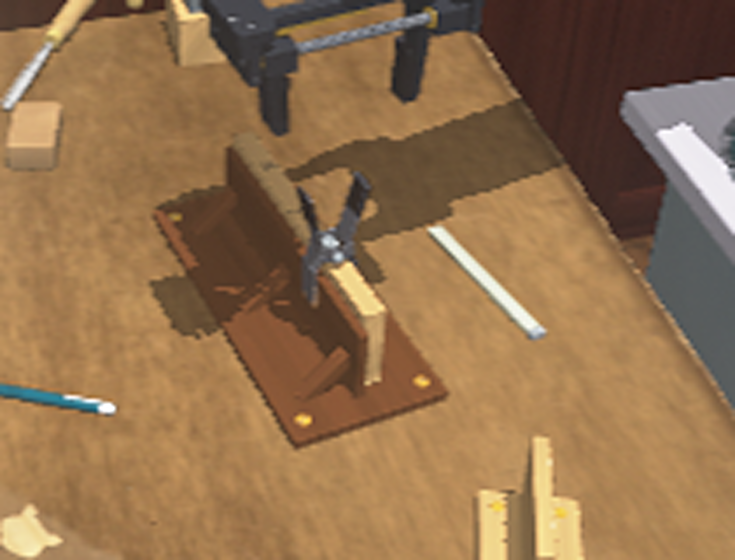

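The clip is seated over the maple and fence on the +y half: its pin is at (263,186) in w8, square to the edge, with a jaw down each side. Next I re-measure the cross and look at the meter.

Run:
```python
from h import *
manip.move_pose((.55,-.01,.30),rot(9.6))
c=cap('wrist','w9')
W=cloud(c);P=W[0:215,200:340].reshape(-1,3)
for a,b in[(.082,.088),(.07,.08),(.006,.014),(.096,.112),(.12,.165)]:
    Q=P[(P[:,2]>a)&(P[:,2]<b)]; r=cv2.minAreaRect((Q[:,:2]*1000).astype(np.float32)); print(a,b,len(Q),r,np.median(Q[:,2]),Q[:,2].max())
manip.move_pose((.535,-.375,.28),rot(0.5))
c=cap('wrist','w10'); W=cloud(c);P=W[0:225,170:340].reshape(-1,3)
for a,b in[(.14,.155),(.05,.058)]:
    Q=P[(P[:,2]>a)&(P[:,2]<b)]; r=cv2.minAreaRect((Q[:,:2]*1000).astype(np.float32)); print(a,b,len(Q),r,np.median(Q[:,2]))
print(manip.state()['clock'])
a=load('w9')['image'][60:225,220:310];cv2.imwrite('pics/zw9.png',cv2.resize(a,None,fx=3.6,fy=3.6,interpolation=cv2.INTER_CUBIC))
```

```text
0.082 0.088 2711 ((538.9756469726562, 49.54740905761719), (36.368953704833984, 238.84210205078125), 7.8899970054626465) 0.0845431617377202 0.08776689638362423
0.07 0.08 1222 ((542.1616821289062, 54.37847900390625), (34.99652099609375, 248.8843994140625), 13.39953899383545) 0.07450921831210358 0.07846308955035547
0.006 0.014 12589 ((546.9033813476562, 55.86921691894531), (130.16314697265625, 289.0526428222656), 9.558150291442871) 0.009616069562618568 0.013919660387699484
0.096 0.112 431 ((529.791748046875, 100.27268981933594), (26.870586395263672, 31.331518173217773), 17.8795223236084) 0.10162976831769793 0.11199684942641847
0.12 0.165 693 ((531.15771484375, 100.77285766601562), (52.30784225463867, 20.83721160888672), 9.297409057617188) 0.14569263132847043 0.15653597265458874
0.14 0.155 1331 ((533.702880859375, -337.9320373535156), (49.65287780761719, 25.94936752319336), 88.12174987792969) 0.14711056542739281
0.05 0.058 1111 ((533.7291259765625, -338.06951904296875), (75.87652587890625, 52.04316329956055), 87.90444946289062) 0.05357947285519937
14.875
```

View pics/zw9.png

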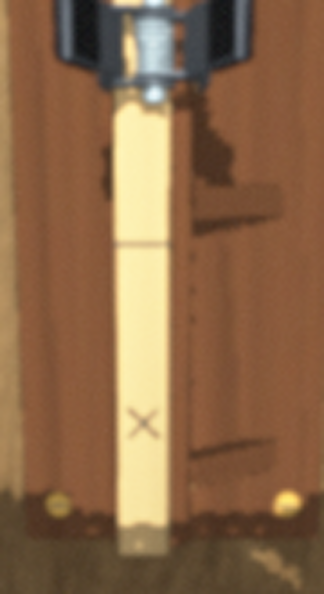

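View pics/w10.png

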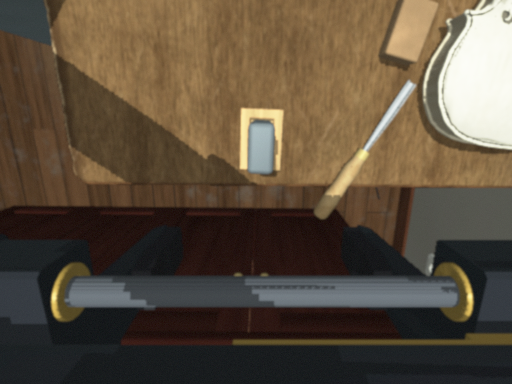

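```bash
python3 - <<'E'
from h import *
def pr():
    s=manip.state();print(round(s['clock'],2),s['tool_pos'].round(4),s['contact_force'].round(2),round(s['gripper_width'],4))
c=load('w9');print('cross',ray(c,260,177.5,.085))
# maple centre line near cross
W=cloud(c);P=W[110:205,220:310].reshape(-1,3);Q=P[(P[:,2]>.081)&(P[:,2]<.09)]
print(cv2.minAreaRect((Q[:,:2]*1000).astype(np.float32)))
p=(.5337,-.3380);r=rot(-2)
manip.move_pose((*p,.20),r)
manip.move_linear((*p,.1075),rate=.1);pr()
manip.set_gripper(.02,25);pr()
cap('wrist','w11')
manip.move_linear((*p,.135),rate=.06);pr()
manip.move_linear((*p,.24),rate=.15);pr()
cap('wrist','w12');cap('scene','s12')
E
python3 -c "
import cv2;a=cv2.imread('pics/s12.png')[30:190,190:400];cv2.imwrite('pics/zs12.png',cv2.resize(a,None,fx=3.5,fy=3.5,interpolation=cv2.INTER_CUBIC))"
```

```text
cross [ 0.54875215 -0.02049648  0.085     ]
((543.6680297851562, 2.4344863891601562), (17.661388397216797, 118.74607849121094), 9.70467758178711)
16.39 [ 0.5343 -0.3384  0.1084] [ 0.67 -1.07  0.76] 0.088
17.35 [ 0.5337 -0.338   0.1075] [ 0.04  0.19 -0.58] 0.0259
18.01 [ 0.5339 -0.3381  0.1355] [-0.57 -0.06 -1.75] 0.0257
18.86 [ 0.5331 -0.3376  0.2387] [-0.23 -0.29 -0.78] 0.0258
```

View pics/w12.png

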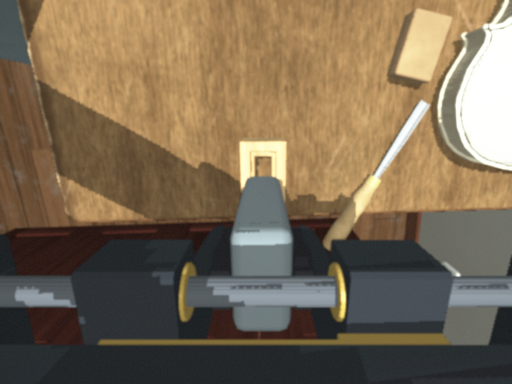

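View pics/zs12.png

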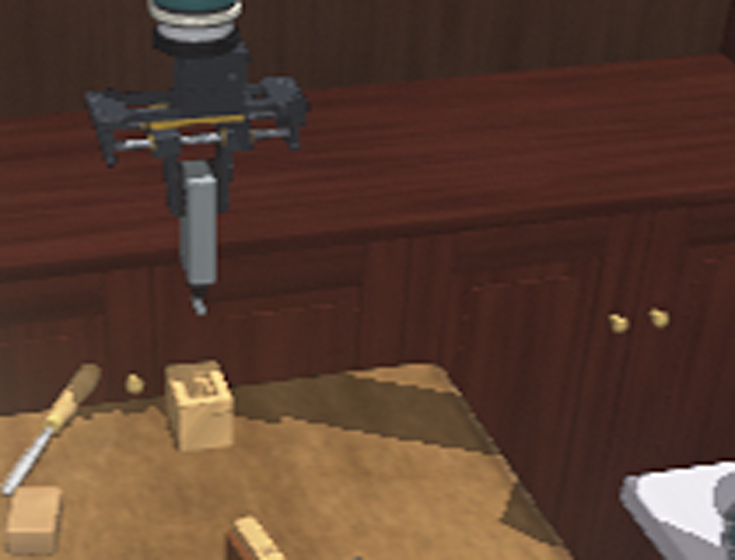

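w12 and s12 show the meter in the fingers and clear of its stand. I check its tilt and its offset in the grip before moving to the cross.

Run:
```python
from h import *
c=load('w12');W=cloud(c)
s=manip.state();Rt=Rm(s['tcp_rot']);t=s['tool_pos']
P=W[175:345,228:296].reshape(-1,3);P=P[~np.isnan(P[:,0])]
L=(P-t)@Rt  # tool coords
L=L[(L[:,0]>-.06)&(L[:,0]<.12)&(abs(L[:,1])<.02)&(abs(L[:,2])<.045)]
print(len(L))
for a in np.arange(-.045,.1,.01):
    q=L[(L[:,0]>a)&(L[:,0]<a+.01)]
    if len(q): print(round(a,3),len(q),np.percentile(q[:,2],[5,50,95]).round(4),np.percentile(q[:,1],[2,98]).round(4))
```

```text
6889
-0.045 4378 [-0.0238 -0.0107  0.0203] [-0.0126  0.0124]
-0.035 582 [-0.0249 -0.0244 -0.0046] [-0.0145  0.0146]
-0.025 435 [-0.0249 -0.0244 -0.0095] [-0.0157  0.0159]
-0.015 353 [-0.0249 -0.0245 -0.0095] [-0.0169  0.0168]
-0.005 288 [-0.0249 -0.0245 -0.0095] [-0.0173  0.0175]
0.005 212 [-0.0249 -0.0245 -0.0219] [-0.0126  0.0119]
0.015 173 [-0.0248 -0.0245 -0.0218] [-0.0122  0.0121]
0.025 148 [-0.0248 -0.0245 -0.0218] [-0.0127  0.0117]
0.035 137 [-0.0248 -0.0245 -0.0226] [-0.0117  0.012 ]
0.045 107 [-0.0248 -0.0245 -0.022 ] [-0.0119  0.0123]
0.055 58 [-0.0248 -0.0245 -0.0231] [-0.011   0.0113]
```

```bash
cat >> h.py <<'E'
def favg(n=25):
    F=[]
    for i in range(n):
        manip.dwell(.02);s=manip.state();F.append(np.r_[s['contact_force'],s['tool_pos']])
    return np.mean(F,0).round(4),np.std(F,0).round(4),round(s['clock'],2)
E
python3 - <<'E'
from h import *
p=(.5482,-.0205);r=rot(9.65)
manip.move_pose((*p,.24),r)
manip.move_linear((*p,.192),rate=.08)
print(favg())
cap('scene','s13');cap('wrist','w13');cap('top','t13')
E
python3 -c "
import cv2;a=cv2.imread('pics/s13.png')[100:270,210:380];cv2.imwrite('pics/zs13.png',cv2.resize(a,None,fx=3.5,fy=3.5,interpolation=cv2.INTER_CUBIC))"
```

```text
(array([ 0.0783, -0.1361, -1.31  ,  0.5486, -0.0205,  0.1926]), array([3.970e-01, 4.393e-01, 5.836e-01, 1.000e-04, 0.000e+00, 2.000e-04]), 21.33)
```

View pics/zs13.png

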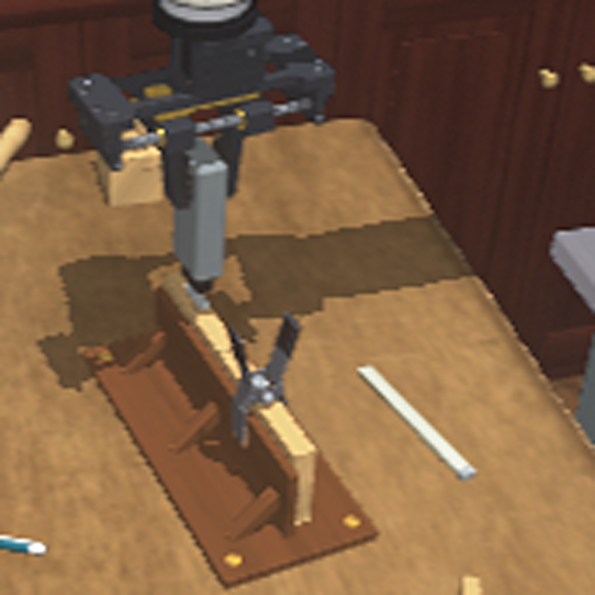

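View pics/w13.png

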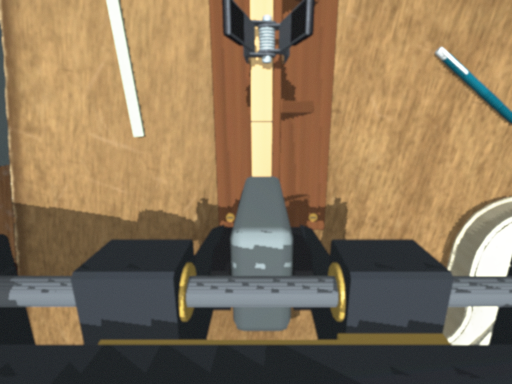

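The shoe hangs just above the edge and the meter is aligned with the strip (both at u≈262 in w13). Now I press down in steps and watch the averaged vertical force.

```bash
python3 - <<'E'
from h import *
p=(.5482,-.0205)
for z in (.1862,.1825,.1805):
    manip.move_linear((*p,z),rate=.03); print(z,favg(45 if z<.186 else 30))
cap('scene','s14');cap('wrist','w14')
E
python3 -c "
import cv2;a=cv2.imread('pics/s14.png')[100:270,210:380];cv2.imwrite('pics/zs14.png',cv2.resize(a,None,fx=3.5,fy=3.5,interpolation=cv2.INTER_CUBIC))"
```

```text
0.1862 (array([-0.11  , -0.0994, -1.4118,  0.5482, -0.0205,  0.1862]), array([4.467e-01, 4.767e-01, 5.057e-01, 1.000e-04, 0.000e+00, 2.000e-04]), 22.32)
0.1825 (array([ 0.3728, -0.1185, -0.2019,  0.5483, -0.0205,  0.1826]), array([0.3979, 0.5204, 0.4905, 0.    , 0.    , 0.    ]), 23.35)
0.1805 (array([ 0.3726, -0.1348,  0.4886,  0.5482, -0.0205,  0.1805]), array([0.5209, 0.4285, 0.4889, 0.    , 0.    , 0.    ]), 24.35)
```

View pics/zs14.png

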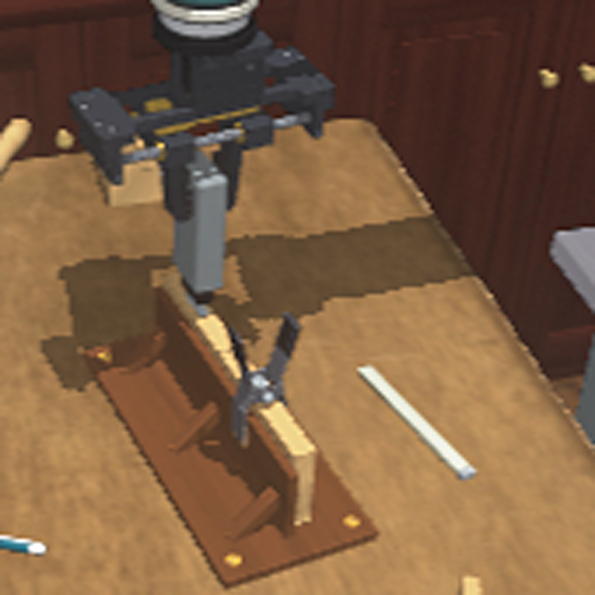

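View pics/w14.png

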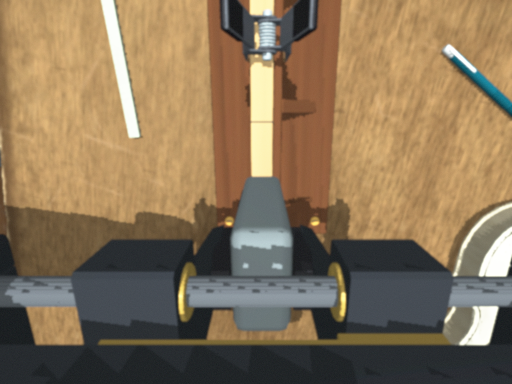

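Run:
```python
from h import *
c=load('w14');S=ray(c,261.5,122,.085);c9=load('w9');S9=ray(c9,260,60+243/3.6,.085)
print('stroke',S,S9)
W=cloud(c);s=manip.state();Rt=Rm(s['tcp_rot']);L=(W[175:345,228:296].reshape(-1,3)-s['tool_pos'])@Rt
q=L[(L[:,0]>0)&(L[:,0]<.07)&(abs(L[:,1])<.011)&(L[:,2]<-.02)&(L[:,2]>-.03)]; print(np.polyfit(q[:,0],q[:,2],1)); print('top',np.median(L[(L[:,0]<-.03)&(L[:,0]>-.05)][:,0]))
P=W[0:65,215:325].reshape(-1,3);Q=P[(P[:,2]>.12)&(P[:,2]<.165)];print(cv2.minAreaRect((Q[:,:2]*1000).astype(np.float32)),Q[:,2].max())
order.close_job(); print(manip.state()['clock'])
```

```text
stroke [0.537696   0.04056856 0.085     ] [0.53859579 0.04096755 0.085     ]
[ 0.00019489 -0.02461126]
top -0.03966308842356385
((531.215576171875, 100.60192108154297), (52.08848571777344, 20.75508689880371), 9.658815383911133) 0.15651206873531048
the job is handed in; nothing more can be done
the job is handed in; nothing more can be done
```

The clip is on the maple and fence, the meter is pressed on the pencil cross, and I handed the job in about 25 s in, still holding the meter.

**Clip:** I took it off its rail, lowered it over the maple and fence together about 53 mm from the board's middle, away from the cross, and let go. In the last check it was square to the edge, with its handle tops at z ≈ 156 mm. That matches a pin height of about 16 mm above the edge.

**Meter:** I lifted it from its stand and set it upright on the cross, with the shoe lengthwise along the edge.
- **Push:** the vertical push averaged about 1.85 N, against 1.8 N for half way. The travel past the expected contact height is about 4 mm.
- **Tilt:** the depth view showed no tilt.
- **Board:** by the centre stroke, the maple shifted less than 1 mm between the view after clipping and the last one.

**Checks:** none failed. Two measurements of the cross differed by about 1.3 mm across the edge, so I used a point between them. The force readings are noisy, about 0.5 N per sample, so I averaged them. The shoe's travel was worked out from force and height, not read directly. The last pictures showed nothing else disturbed.

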